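# Start the print dryer

### The job

Start the dryer from the grey panel on the printing table: push the raised half of the blue fan rocker (the half away from the robot) down until it lies level, then do the same with the orange heater rocker, and only then press the green start button fully down and let it come up again. Only press, pick nothing up; leave both rockers on, do not press the red stop button, and leave the printing blocks, pots, jar and brush standing where they are.

Things in the scene. Friction and masses are not known exactly. Their poses are not given: they have to be found in the camera images.
- panel: fixed grey control panel of the dryer, a slab 100 mm (x) x 406 mm (y) x 25 mm high on the table; origin on its underside, midway between the four modules (170 mm from its -y end); its x axis points away from the robot, y along its length. Four black switch modules stand in a row along y, centred 117 and 39 mm either side of the origin, in any order: blue rocker, orange rocker, green button, red button
- fan_press (a point): where to press the blue fan rocker: on the upper face of its raised far half, 20 mm from the pivot; moves with it: 67 mm above the table when off, 60 mm when fully on. The rocker is 68 mm long, 40 mm wide, blue, with a white bar near the end to press. Its hinge line runs along the panel's y axis at 60 mm height
- fan (a joint): blue fan rocker, rad. 0 (to 0.03 as found) = off: the half nearer the robot (panel -x) is level, the far half (panel +x) raised by 0.35 rad. 0.35 = fully on: far half pushed down until level, 60 mm above the table. Turns under about 3 to 5 N on the far half, no spring, stays where left. It sits on a black module 84 x 64 mm, top 55 mm above the table
- heater_press (a point): where to press the orange heater rocker: on the upper face of its raised far half, 20 mm from the pivot; moves with it: 67 mm above the table when off, 60 mm when fully on. The rocker is 68 mm long, 40 mm wide, orange, with a white bar near the end to press. Its hinge line runs along the panel's y axis at 60 mm height
- heater (a joint): orange heater rocker, rad. 0 (to 0.03 as found) = off: the half nearer the robot (panel -x) is level, the far half (panel +x) raised by 0.35 rad. 0.35 = fully on: far half pushed down until level, 60 mm above the table. Turns under about 3 to 5 N on the far half, no spring, stays where left. It sits on a black module 84 x 64 mm, top 55 mm above the table
- start_top (a point): centre of the top of the round green start button, 36 mm across, 77 mm above the table when up; it goes down with the button. The steel bezel round it is 52 mm across and 67 mm above the table; it sits on a black module 84 x 64 mm
- start (a joint): travel of the green start button, m: 0 = up, 0.006 = fully down (about 4 N, against a spring that brings it back up)
- stop_top (a point): centre of the top of the round red stop button, 40 mm across, 77 mm above the table when up; it goes down with the button. The yellow bezel round it is 56 mm across and 67 mm above the table; it sits on a black module 84 x 64 mm. Not to be pressed
- stop (a joint): travel of the red stop button, m: 0 = up, 0.006 = fully down (about 4 N, against a spring that brings it back up)
- block_ledge: small wooden printing block standing loose on the panel's +y end: 48 x 48 mm, 62 mm high with its knob; origin under its centre. Leave alone
- block_front: dark wooden printing block on the table between robot and panel: 62 x 62 mm, 62 mm high with its knob; origin under its centre. Leave alone
- block_side: wooden printing block at the left of the table: 70 x 70 mm, 62 mm high; origin under its centre. Leave alone
- dye_cup: terracotta cup behind the panel, 68 mm across, 70 mm high; origin under its centre. Leave alone
- pigment_jar: brown jar with white lid behind the panel, 56 mm across, 85 mm high; origin under its centre. Leave alone
- brush: brush lying at the right of the table; origin on its underside. Leave alone
- paste_bowl: blue bowl at the right of the table, 110 mm across, 45 mm high; origin under its centre. Leave alone

How it is judged:
By the outcome, as a careful person would: the job done as asked, in the order asked, and still so for the second after the job is handed in, with the robot touching nothing.
It also fails if it takes over 35 s, if anything falls off the work surface, if the arm or the gripper's body presses on something with over 40 N, if the wrist force passes 120 N, or if a joint passes its speed limit or range.

### The arm

A 6-joint arm with a two-finger parallel gripper is mounted at the origin on the work surface. World frame = base frame: x ahead of the robot, y to its left, z up, the work surface at z = 0. Lengths are in m, angles in rad, forces in N, time in s.
With the tool pointing down it reaches from about 0.35 to 0.725 m from the base axis. Payload 6 kg.
Tool frame: the origin (TCP) lies where the fingers leave the gripper's body, on its centre line; the fingertips stand 73 mm ahead of it and the grasp point (between the pads) lies 54 mm ahead of it; z points along the fingers, y is the line along which they close (so a half turn about z gives the same grasp; the last joint's range is limited). The gripper opens to 85 mm and grips with 20 to 120 N. Pads are 22 mm wide; open, the fingers measure 114 mm over their backs; the gripper's body (76 mm by 85 mm) begins 54 mm behind the grasp point. The pads swing forward as they close: fully open they stand 13 mm farther back than shut.
Start: joints at [1.663, 0.04, 0.085, 0, -1.615, -0.334], TCP at [0.144, 0.583, 0.304] pointing down, gripper open.
Joint ranges: [-2.56, 2.56], [-1.29, 2.01], [-1.08, 1.49], [-3.29, 1.98], [-2.81, -0.18], [-2.99, 2.99]. Speed limits (rad/s): [2.57, 2.57, 3.01, 3.14, 3.14, 3.14].

### API

Orientations are given as a rotation vector (axis times angle).
In Python, from rig import arm gives the robot as it stands.
- The arm moves only by the tool arm_command, never from a script. Its arguments are lists of equal length, an entry for each row: "travel": the shift along the tool's x, y, z each as a share of 0.4 m, from -1 to 1, a list of three; "rotation": the turn, a rotation vector about the tool's x, y, z each as a share of 1.5 rad, from -1 to 1, a list of three; "hand": the finger opening in mm, from 0 to 85.4. In form: {"travel": [[dx, dy, dz], ...], "rotation": [[ax, ay, az], ...], "hand": [hand, ...]}. A call has 1 to 5 rows; each row shifts and turns the commanded pose from where the row before left it, along the tool's axes as they then stand; what a row does not reach is not made up. A row lasts 1/8 s, in which the tool goes at most 62.5 mm and 10.7 degrees, less where a joint would pass 70% of its speed; a pose out of reach is approached as far as the arm can. A call with a number of a shift or a turn outside -1 to 1 is refused whole. A call with a gripper value outside its range is refused whole. The fingers move at their own pace and stop on an object; "squeeze" is the grip in N (left out, the last holds). Time passes only in rows, so rows that do not move let the fingers close. It gives the time, the measured TCP pose, the force, the opening and the grip force at its end, in the units of the state.
- arm.get_state(): the state, without advancing time (a new reading comes with each control period).
- arm.capture(name): name is "scene" or "top" or "wrist"; returns the picture (384x512x3 uint8, red, green, blue); there is no depth.
- arm.camera_model(name): a dict with "camera_matrix" (3x3 intrinsics, pixels), "R" (3x3) and "t" (3): a world point X has camera coordinates R X + t. Camera axes: x right, y down, z forward; pixel columns grow to the right and rows downward; lengths in m; the calibration is good to about 2 mm. The wrist camera is an equidistant fisheye: a pixel r from the principal point sees the ray r / f radians off the axis. A picture is of the moment at which its call begins: read the wrist's pose just before it. camera_model takes no time and is no camera call; for the wrist camera it gives the pose at the moment of the call.
- arm.close_job(): hands the job in; it is judged then, once.
The state is a dict: "time": time; "q": joint angles; "dq": joint speeds; "tau": joint torques, N m; "position": TCP position; "ee_rot": TCP orientation; "contact_force": force on the tool from outside, world axes, zero at the start; "moment": the same for the moment, N m; "gripper_width": opening from 0.0 (shut) to 1.0 (fully open); "finger_force": force on a finger pad.
Only numpy, scipy, OpenCV 4.12 (cv2) and the standard library are available. Lean on these libraries where they do the work, as an engineer would, in place of code of your own. Each camera call takes 0.05 s, during which the arm holds its last target. There are 200 camera calls.

## Working session

There is one attempt and no reset: what is moved stays moved. The work goes in short steps, Python scripts to look and compute and a tool call to move; the robot and the scene stay as the last step left them, time stands still between calls to the robot, and variables do not carry over. Pictures are saved under pics/ and viewed, at most 10 in all, crops included, and the job is handed in when it is done.

Besides the shell and the picture viewer there is one more tool, called after "Request:" by a JSON object that holds its "name" and its "arguments". arm_command: Moves the arm, as the interface text tells. Shift numbers are shares of 0.4 m and turn numbers shares of 1.5 rad, none past 1 either way. Its arguments: {"type":"object","properties":{"travel":{"type":"array"},"rotation":{"type":"array"},"hand":{"type":"array"},"squeeze":{"type":"number"}},"required":["travel","rotation","hand"]}

```bash
mkdir -p pics; python3 - <<'E'
from rig import arm
import cv2,numpy as np
s=arm.get_state();print(s['time'],s['position'],s['ee_rot'],s['contact_force'],s['gripper_width'])
a=[cv2.cvtColor(arm.capture(n),cv2.COLOR_RGB2BGR) for n in("top","scene")]
for n,i in zip(("top","scene"),a):
    cv2.imwrite(f"pics/{n}0.png",i)
    m=arm.camera_model(n);print(n,np.round(m["camera_matrix"],1).tolist(),np.round(m["R"],3).tolist(),np.round(m["t"],3).tolist())
E
```

```text
0.0 [0.1435272  0.58237442 0.30284379] [ 3.11682526e+00 -3.78628878e-01 -1.28723244e-04] [-0.24219999  0.14097409 -0.31795523] 1.0012602409255975
top [[376.4, 0.0, 255.4], [0.0, 376.4, 191.1], [0.0, 0.0, 1.0]] [[0.0, -1.0, -0.006], [-0.998, 0.0, -0.069], [0.069, 0.006, -0.998]] [0.025, 0.565, 1.137]
scene [[347.9, 0.0, 251.7], [0.0, 347.9, 194.2], [0.0, 0.0, 1.0]] [[-0.66, 0.751, -0.007], [0.523, 0.454, -0.722], [-0.539, -0.48, -0.692]] [0.345, -0.229, 1.391]
```

View pics/top0.png

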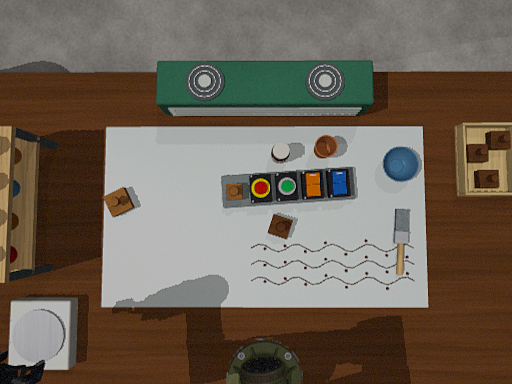

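View pics/scene0.png

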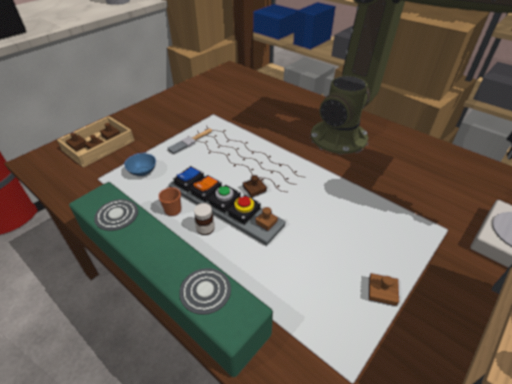

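The top view shows the panel row: red (261,187), green (287,186), orange (314,184), blue (339,182), with the ledge block at (236,190). Next I'll turn these pixels into positions.

```bash
cat > h.py <<'E'
import numpy as np,cv2
HUE={'red':(0,5,.077),'green':(50,80,.077),'orange':(8,18,.063),'blue':(100,118,.063)}
def ray(m,uv,z):
    K=m["camera_matrix"];R=np.array(m["R"]);t=np.array(m["t"])
    d=R.T@np.linalg.solve(K,[uv[0],uv[1],1]);c=-R.T@t
    return c+d*(z-c[2])/d[2]
E
python3 - <<'E'
from rig import arm
from h import *
m=arm.camera_model("top");i=cv2.imread("pics/top0.png");h=cv2.cvtColor(i,cv2.COLOR_BGR2HSV)
P={}
for n,(a,b,z) in HUE.items():
    k=cv2.inRange(h,(a,150,90),(b,255,255));k[:160]=0;k[212:]=0;k[:,:245]=0;k[:,360:]=0
    N,L,S,C=cv2.connectedComponentsWithStats(k);j=1+np.argmax(S[1:,4])
    ys,xs=np.where(L==j);uv=cv2.minAreaRect(np.c_[xs,ys].astype(np.float32))[0]
    P[n]=ray(m,uv,z);print(n,S[j],np.round(uv,1),np.round(P[n],4))
A=np.array([P[n] for n in('blue','orange','green','red')])[:,:2]
s=np.array([-117,-39,39,117])/1e3
sl=(s@A)/(s@s);print("origin",A.mean(0),"dy",sl,np.linalg.norm(sl),"yaw",np.arctan2(-sl[0],sl[1]))
o=A.mean(0);y=sl/np.linalg.norm(sl);x=np.array([y[1],-y[0]])
for n,q in zip(('blue','orange','green','red'),s): print(n,(o+y*q).round(4), (o+y*q+x*.02).round(4))
print((A-o)@x)
from scipy.spatial.transform import Rotation as Ro
print(Ro.from_rotvec(arm.get_state()['ee_rot']).as_matrix().round(3))
E
```

```text
red [255 182  12  12 104] [260.5 187.5] [0.5711 0.0099 0.077 ]
green [282 180  11  12 102] [287.  185.5] [ 0.577  -0.0676  0.077 ]
orange [306 172  15  25 315] [312.6 184. ] [ 0.5825 -0.1446  0.063 ]
blue [332 171  15  24 299] [339.  182.3] [ 0.5877 -0.2227  0.063 ]
origin [ 0.57958583 -0.10625059] dy [-0.07115675  0.99326755] 0.9958130859981544 yaw 0.07151687744551934
blue [ 0.5879 -0.223 ] [ 0.6079 -0.2215]
orange [ 0.5824 -0.1452] [ 0.6023 -0.1437]
green [ 0.5768 -0.0674] [ 0.5967 -0.0659]
red [0.5712 0.0105] [0.5912 0.0119]
[-0.00018259  0.00020137  0.00014503 -0.00016381]
[[ 0.971 -0.239 -0.   ]
 [-0.239 -0.971 -0.002]
 [ 0.     0.002 -1.   ]]
```

Request:
{"name": "arm_command", "arguments": {"travel": [[0,0,0],[0,0,0],[0.06,0.123,0],[0.06,0.123,0],[0.06,0.123,0]], "rotation": [[0,0,-0.1045],[0,0,-0.1045],[0,0,0],[0,0,0],[0,0,0]], "hand": [0,0,0,0,0]}}

```text
time: 0.72
position: [0.2265, 0.4389, 0.3034]
ee_rot: [3.139, 0.113, -0.0]
contact_force: [2.0, 0.3, 0.6]
gripper_width: 0.002
finger_force: 0.0
```

Request:
{"name": "arm_command", "arguments": {"travel": [[0.06,0.123,0],[0.06,0.123,0],[0.06,0.123,0],[0.06,0.123,0],[0.06,0.123,0]], "rotation": [[0,0,0],[0,0,0],[0,0,0],[0,0,0],[0,0,0]], "hand": [0,0,0,0,0]}}

```text
time: 1.35
position: [0.3637, 0.202, 0.3038]
ee_rot: [-3.139, -0.114, -0.0]
contact_force: [0.2, 0.9, -0.1]
gripper_width: 0.002
finger_force: 0.0
```

Request:
{"name": "arm_command", "arguments": {"travel": [[0.06,0.123,0],[0.06,0.123,0],[0.06,0.123,0],[0.06,0.123,0],[0.06,0.123,0]], "rotation": [[0,0,0],[0,0,0],[0,0,0],[0,0,0],[0,0,0]], "hand": [0,0,0,0,0]}}

```text
time: 1.98
position: [0.5012, -0.0349, 0.3037]
ee_rot: [-3.139, -0.112, 0.0]
contact_force: [0.6, 1.2, 0.2]
gripper_width: 0.002
finger_force: 0.0
```

Request:
{"name": "arm_command", "arguments": {"travel": [[0.058,0.121,0.05],[0.058,0.121,0.05],[0.058,0.121,0.05],[0.058,0.121,0.05],[0,0,0]], "rotation": [[0,0,0],[0,0,0],[0,0,0],[0,0,0],[0,0,0]], "hand": [0,0,0,0,0]}}

```text
time: 2.6
position: [0.6066, -0.2221, 0.2182]
ee_rot: [-3.138, -0.106, 0.014]
contact_force: [0.3, 1.4, -0.8]
gripper_width: 0.001
finger_force: 0.0
```

```bash
python3 - <<'E'
from rig import arm
import cv2,numpy as np
m=arm.camera_model("wrist");i=cv2.cvtColor(arm.capture("wrist"),cv2.COLOR_RGB2BGR)
cv2.imwrite("pics/w1.png",i);R=np.array(m["R"]);print(m["camera_matrix"],R.round(3),(-R.T@m["t"]).round(4),arm.get_state()['position'])
E
```

```text
[[297.31863964   0.         260.63603749]
 [  0.         297.31863964 192.35646307]
 [  0.           0.           1.        ]] [[ 0.067 -0.998 -0.   ]
 [-0.944 -0.064  0.324]
 [-0.324 -0.021 -0.946]] [ 0.6873 -0.2171  0.2861] [ 0.60669449 -0.22087915  0.22061005]
```

View pics/w1.png

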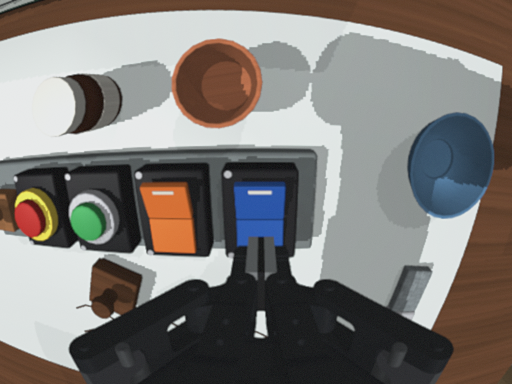

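The wrist view shows the blue rocker's far edge at about (260,182), the orange one's at (165,183), the green button's top at (87,222), and the closed fingertips in line with the blue rocker.

```bash
python3 - <<'E'
from rig import arm
import numpy as np
m=arm.camera_model("wrist");R=np.array(m["R"]);c=-R.T@m["t"];K=m["camera_matrix"]
o=np.array([.5796,-.1063]);y=np.array([-.0715,.9974]);x=np.array([.9974,.0715])
for n,u,v,z in(("blue far edge",260,182,.0717),("orange far edge",165,183,.0717),("green",87,222,.077),("red",30,217,.077)):
    a=np.array([u-K[0][2],v-K[1][2]]);r=np.hypot(*a);th=r/K[0][0]
    d=R.T@np.r_[a/r*np.sin(th),np.cos(th)];p=c+d*(z-c[2])/d[2];q=p[:2]-o
    print(n,p.round(4),(q@x).round(4),(q@y).round(4))
s=arm.get_state();p=s['position'];print(p,((p[:2]-o)@x).round(4),((p[:2]-o)@y).round(4),s['ee_rot'])
E
```

```text
blue far edge [ 0.6219 -0.2198  0.0717] 0.034 -0.1162
orange far edge [ 0.6162 -0.1449  0.0717] 0.0337 -0.0411
green [ 0.577  -0.0686  0.077 ] 0.0001 0.0377
red [0.5741 0.0052 0.077 ] 0.0024 0.1116
[ 0.60669449 -0.22087915  0.22061005] 0.0188 -0.1162 [-3.13896897 -0.10848505  0.00844102]
```

Request:
{"name": "arm_command", "arguments": {"travel": [[0.0075,0,0.0875],[0,0,0.0875],[0,0,0.015],[0,0,0.015],[0,0,0.01]], "rotation": [[0,0,0],[0,0,0],[0,0,0],[0,0,0],[0,0,0]], "hand": [0,0,0,0,0]}}

```text
time: 3.28
position: [0.6114, -0.2191, 0.1407]
ee_rot: [3.138, 0.114, 0.007]
contact_force: [1.1, 1.5, 3.4]
gripper_width: 0.003
finger_force: 1.5
```

Request:
{"name": "arm_command", "arguments": {"travel": [[0,0,0.0025],[0,0,0]], "rotation": [[0,0,0],[0,0,0]], "hand": [0,0]}}

```text
time: 3.52
position: [0.6107, -0.2194, 0.1382]
ee_rot: [3.139, 0.113, 0.003]
contact_force: [1.0, -0.1, 3.4]
gripper_width: -0.002
finger_force: 1.3
```

Request:
{"name": "arm_command", "arguments": {"travel": [[0,0,0.005],[0,0,0.005],[0,0,0]], "rotation": [[0,0,0],[0,0,0],[0,0,0]], "hand": [0,0,0]}}

```text
time: 3.9
position: [0.6101, -0.2194, 0.1328]
ee_rot: [3.139, 0.112, -0.0]
contact_force: [2.3, -0.6, 2.6]
gripper_width: 0.002
finger_force: 1.3
```

Request:
{"name": "arm_command", "arguments": {"travel": [[0,0,0.0025],[0,0,0]], "rotation": [[0,0,0],[0,0,0]], "hand": [0,0]}}

```text
time: 4.15
position: [0.6101, -0.2194, 0.1328]
ee_rot: [3.139, 0.113, 0.0]
contact_force: [-0.1, 1.3, 6.6]
gripper_width: 0.004
finger_force: 3.2
```

Request:
{"name": "arm_command", "arguments": {"travel": [[0,0,0.0025],[0,0,0.0025],[0,0,0]], "rotation": [[0,0,0],[0,0,0],[0,0,0]], "hand": [0,0,0]}}

```text
time: 4.53
position: [0.6101, -0.2195, 0.1326]
ee_rot: [3.138, 0.113, 0.001]
contact_force: [-3.2, 3.7, 14.0]
gripper_width: 0.002
finger_force: 7.0
```

Request:
{"name": "arm_command", "arguments": {"travel": [[0,0,-0.1],[0,-0.0975,0],[0,-0.0975,0],[0,0,0],[0,0,0.06]], "rotation": [[0,0,0],[0,0,0],[0,0,0],[0,0,0],[0,0,0]], "hand": [0,0,0,0,0]}}

```text
time: 5.15
position: [0.6048, -0.1415, 0.1469]
ee_rot: [3.139, 0.114, 0.003]
contact_force: [0.6, -0.3, -0.4]
gripper_width: 0.003
finger_force: 0.0
```

Request:
{"name": "arm_command", "arguments": {"travel": [[0,0,0.01],[0,0,0.01],[0,0,0.01],[0,0,0.0025],[0,0,0]], "rotation": [[0,0,0],[0,0,0],[0,0,0],[0,0,0],[0,0,0]], "hand": [0,0,0,0,0]}}

```text
time: 5.78
position: [0.6046, -0.1417, 0.1331]
ee_rot: [3.139, 0.112, 0.001]
contact_force: [0.3, -0.3, 1.5]
gripper_width: -0.001
finger_force: 0.4
```

Request:
{"name": "arm_command", "arguments": {"travel": [[0,0,0.0025],[0,0,0.0025],[0,0,0.0025],[0,0,0]], "rotation": [[0,0,0],[0,0,0],[0,0,0],[0,0,0]], "hand": [0,0,0,0]}}

```text
time: 6.28
position: [0.6047, -0.1418, 0.1327]
ee_rot: [3.138, 0.113, 0.002]
contact_force: [-6.5, 2.1, 13.0]
gripper_width: 0.005
finger_force: 6.3
```

Request:
{"name": "arm_command", "arguments": {"travel": [[0,0,-0.15],[-0.028,-0.0945,0],[-0.028,-0.0945,0],[0,0,0],[0,0,0]], "rotation": [[0,0,0],[0,0,0],[0,0,0],[0,0,0],[0,0,0]], "hand": [0,0,0,0,0]}}

```text
time: 6.9
position: [0.577, -0.0677, 0.1899]
ee_rot: [3.139, 0.113, 0.001]
contact_force: [-0.2, -0.9, -0.4]
gripper_width: -0.0
finger_force: 0.0
```

```bash
python3 - <<'E'
from rig import arm
import cv2
cv2.imwrite("pics/w2.png",cv2.cvtColor(arm.capture("wrist"),cv2.COLOR_RGB2BGR))
E
```

```text
(no output)
```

View pics/w2.png

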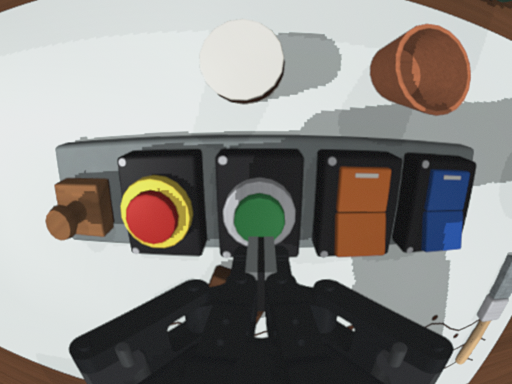

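The wrist view shows the fingertips over the green button (259,215). Both rockers have flipped: orange is at (363,210), blue at (447,208).

Request:
{"name": "arm_command", "arguments": {"travel": [[0,0,0.0875],[0,0,0.0125],[0,0,0.0125],[0,0,0.0025],[0,0,0]], "rotation": [[0,0,0],[0,0,0],[0,0,0],[0,0,0],[0,0,0]], "hand": [0,0,0,0,0]}}

```text
time: 7.58
position: [0.5772, -0.0681, 0.1451]
ee_rot: [3.139, 0.112, 0.002]
contact_force: [-1.2, -2.1, 3.4]
gripper_width: 0.003
finger_force: 1.6
```

Request:
{"name": "arm_command", "arguments": {"travel": [[0,0,0.0025],[0,0,0.0025],[0,0,0.0025],[0,0,0]], "rotation": [[0,0,0],[0,0,0],[0,0,0],[0,0,0]], "hand": [0,0,0,0]}}

```text
time: 8.07
position: [0.5773, -0.068, 0.1436]
ee_rot: [3.138, 0.113, 0.004]
contact_force: [-5.2, -1.1, 11.9]
gripper_width: -0.0
finger_force: 6.2
```

Fully down: it stopped hard at 0.1436 and the force rose to 12 N. Now I'll release it and check.

Request:
{"name": "arm_command", "arguments": {"travel": [[0,0,-0.1],[0,0,-0.15],[0,0,-0.15],[-0.15,0,0],[-0.15,0,0]], "rotation": [[0,0,0],[0,0,0],[0,0,0],[0,0,0],[0,0,0]], "hand": [0,0,0,0,0]}}

```text
time: 8.7
position: [0.4564, -0.0757, 0.3005]
ee_rot: [-3.138, -0.113, 0.0]
contact_force: [-0.4, 0.6, 1.3]
gripper_width: -0.004
finger_force: 0.0
```

```bash
python3 - <<'E'
from rig import arm
import cv2
a=cv2.cvtColor(arm.capture("wrist"),cv2.COLOR_RGB2BGR)
b=cv2.cvtColor(arm.capture("scene"),cv2.COLOR_RGB2BGR)[150:250,140:300]
cv2.imwrite("pics/w3.png",cv2.vconcat([a[:270],cv2.resize(b,(512,320),interpolation=cv2.INTER_CUBIC)]))
E
```

```text
(no output)
```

View pics/w3.png

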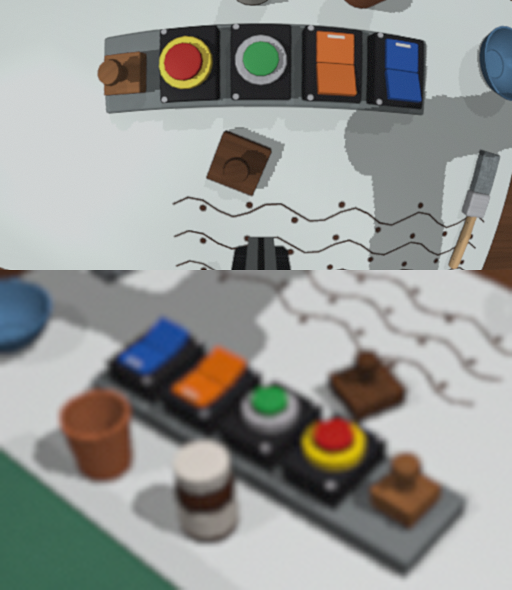

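The picture shows both rockers pressed on the far side, orange at (336,62) and blue at (404,70). The green button at (261,59) is up again, nothing else has moved, and the arm is clear.

```bash
python3 -c "
from rig import arm
print(arm.close_job())"
```

```text
the job is handed in; nothing more can be done
None
```

The fan rocker and then the heater rocker were pushed down to their stops, the start button was pressed fully and came back up, nothing else was touched, and the job was handed in at about 9 s of the 35 s allowed.

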